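Size a dowel in the ring gauge

ROBOT

A 7-joint arm with a two-finger parallel gripper is mounted at the origin on a cart in front of the work surface, level with it; the furniture and walls round the work are solid. World frame = base frame: x ahead of the robot, y to its left, z up, the work surface at z = 0. Lengths are in m, angles in rad, forces in N, time in s.
With the tool pointing down it reaches from about 0.4 to 0.85 m from the base axis. Payload 10.4 kg.
Tool frame: the origin (TCP) lies at the very end of the fingers, on their centre line; the grasp point (between the pads) lies 19 mm behind it; x points along the fingers, z is the direction in which the jaws open and shut, and the axes are right-handed (so a half turn about x gives the same grasp; the last joint's range is limited). The gripper opens to 85 mm and grips with 20 to 120 N. Pads are 22 mm wide; open, the fingers measure 114 mm over their backs; the gripper's body (76 mm by 85 mm) begins 54 mm behind the grasp point. The pads swing forward as they close: fully open they stand 13 mm farther back than shut.
Start: joints at [1.139, 0.332, -0.065, 1.46, 0.022, 1.35, -0.088], TCP at [0.248, -0.574, 0.231] pointing down, gripper open.
Joint ranges: [-2.6, 2.6], [-0.5, 2.12], [-1.47, 1.34], [0.16, 2.42], [-1.27, 4.41], [0.06, 2.06], [-2.6, 2.6]. Speed limits (rad/s): [2.22, 2.22, 2.79, 2.79, 3.14, 3.14, 3.14].

INTERFACE

Orientations are given as a unit quaternion [x, y, z, w].
In Python, from workcell import readout, camera, manip gives the robot as it stands.
- The arm moves only by the shell command python3 -m inch 'ROWS' [FORCE]. ROWS is JSON, a list of rows, each a list of 3 entries, a list of its own where there are three numbers: the turn, a rotation vector about the tool's x, y, z in degrees, then the shift along the tool's x, y, z in mm, then the closure, from 0 (fully open) to 1 (shut). In form: [[[wx, wy, wz], [dx, dy, dz], hand], ...]. A call has 1 to 10 rows; each row is the pose to reach, as a shift and turn from the pose measured when the call began, along the tool's axes at that moment; what a row does not reach only later rows make up. A row lasts 1/8 s, in which the tool goes at most 62.5 mm and 10.7 degrees, less where a joint would pass 70% of its speed; a pose out of reach is approached as far as the arm can. A call with a gripper value outside its range is refused whole. The fingers move at their own pace and stop on an object; FORCE is the grip in N (left out, the last holds). Time passes only in rows, so rows that repeat a pose let the fingers close. It gives the time, the measured TCP pose, the force and the opening at its end, in the units of the state.
- readout.get_obs(): the state, without advancing time (a new reading comes with each control period).
- camera(name): name is "scene" or "top" or "wrist"; returns a dict with "pixels" (420x560x3 uint8, red, green, blue), "range_z" (420x560 float32, m along the optical axis (not along the pixel's ray), 0 where there is no reading), "intrinsics" (3x3 intrinsics, pixels), "dist" ([k1, k2, p1, p2, k3] as OpenCV has them; the pictures are not rectified), "extrinsics" (4x4, takes a point from world to camera coordinates); the wrist camera has in their place "T_tool_cam" (4x4, takes a point from camera to tool coordinates, whose origin is the TCP and whose axes are the tool frame's). Camera axes: x right, y down, z forward; pixel columns grow to the right and rows downward; lengths in m; the calibration is good to about 2 mm. A picture is of the moment at which its call begins: read the wrist's pose just before it.
- manip.hand_in(): hands the job in, once; it reports no verdict.
The state is a dict: "clock": time; "joint_pos": joint angles; "joint_velocities": joint speeds; "tau": joint torques, N m; "position": TCP position; "ee_rot": TCP orientation; "ft_force": force on the tool from outside, world axes, zero at the start; "torque": the same for the moment, N m; "grip_width": opening from 0.0 (shut) to 1.0 (fully open).
Only numpy, scipy, OpenCV 4.12 (cv2) and the standard library are available. Lean on these libraries where they do the work, as an engineer would, in place of code of your own. Each camera call takes 0.05 s, during which the arm holds its last target.

TASK

Find out the size of the front dowel, the one in the rack's place nearest the robot: feed it endwise into the widest ring of the ring gauge and on through the row of ever smaller rings until a ring is too small to let it in. Push gently, ease it over any edge it merely catches on, and let go of it there with its end still seated against the ring that stopped it. Leave the other two dowels in the rack.

Things in the scene. Friction and masses are not known exactly. Their poses are not given: they have to be found in the camera images.
- gauge: Ring gauge on the bench: wooden base 70 x 225 mm, 18 mm high, on it a steel bar with four rings on posts in a row, on one level axis 80 mm above the bench. Feed direction: the gauge's -y (to the robot's right, turned up to 0.25 rad). Origin on the bench below the first ring's mouth; z up. The bar is clamped firmly by hand, up to 6 mm off the base's middle along gauge x, either way; poses don't show how far.
- first_ring (a point): Nominal centre of the first ring's mouth, over the base's middle line, 80 mm up. In feed order the mouths are at gauge y = 0, -36, -72, -108 mm, bores 28.5, 22.5, 16.5, 10.5 mm; each ring 10 mm thick, 14 mm wider than its bore, mouth countersunk 1 mm at 45 degrees. A dowel has 1.2 mm to spare all round in the last ring that admits it, then stops at the next mouth: the 2nd, 3rd or 4th.
- tail_post (a point): Nominal top of a post 6 mm wide, 10 mm long, on the same bar at gauge y = +70 mm, in front of the rings; its top is 14.5 mm below the rings' axis. It carries the tail of the released dowel, which sinks a few mm onto it.
- rack: Wooden rack fixed to the bench, 235 (x) by 120 (y) mm, 60 high, turned up to 0.15 rad: three places 80 mm apart along its x, each two V saddles, where a dowel lies along rack y, axis 55 to 63 mm above the bench. Origin: middle of the underside. Saddles 12 mm thick at y = -52 and +22 mm; beyond y = +28 mm the dowels overhang, to be gripped there from above, about 20 mm from their left end.
- front_place (a point): Middle of the rack's front place, the one nearest the robot (rack x = -80 mm), 57 mm above the bench; the dowel lying here is the one to size.
- dowel_a: One of three straight round wooden dowels, 180 mm long, each of another thickness between 14 and 26 mm (which is which is not told), both ends alike with 1 mm bevels, 15 to 80 g. Origin: its middle, on its axis; its y axis runs along it, at the start to the left end, away from the gauge's rings. Lies loose in one of the rack's three places.
- dowel_b: One of three straight round wooden dowels, 180 mm long, each of another thickness between 14 and 26 mm (which is which is not told), both ends alike with 1 mm bevels, 15 to 80 g. Origin: its middle, on its axis; its y axis runs along it, at the start to the left end, away from the gauge's rings. Lies loose in one of the rack's three places.
- dowel_c: One of three straight round wooden dowels, 180 mm long, each of another thickness between 14 and 26 mm (which is which is not told), both ends alike with 1 mm bevels, 15 to 80 g. Origin: its middle, on its axis; its y axis runs along it, at the start to the left end, away from the gauge's rings. Lies loose in one of the rack's three places.

How it is judged:
By the outcome, as a careful person would: the job done as asked, in the order asked, and still so for the second after the job is handed in, with the robot touching nothing.
It also fails if it takes over 72 s, if anything falls off the work surface, if the arm or the gripper's body presses on something with over 40 N, if the wrist force passes 120 N, or if a joint passes its speed limit or range.

## Working session

There is one attempt and no reset: what is moved stays moved. The work goes in short steps, Python scripts to look and compute and a shell command to move; the robot and the scene stay as the last step left them, time stands still between calls to the robot, and variables do not carry over. Pictures are saved under pics/ and viewed, and the job is handed in when it is done.

```bash
ls; mkdir -p pics
python3 - <<'E'
from workcell import readout, camera, manip
import cv2,numpy as np
o=readout.get_obs(); print(o)
for n in ["scene","top","wrist"]:
    c=camera(n); cv2.imwrite(f"pics/{n}0.png",c["pixels"][:,:,::-1]); np.savez(f"{n}0.npz",**c)
    print(n,c["intrinsics"],c["dist"],c.get("extrinsics",c.get("T_tool_cam")))
E
```

```text
pics
{'clock': 0.0, 'joint_pos': array([ 1.13941155,  0.33287052, -0.06467915,  1.46096223,  0.0215915 ,
        1.34993202, -0.08849764]), 'joint_velocities': array([-0.00010077, -0.00112638,  0.00022029,  0.00091859,  0.00033674,
       -0.00097323,  0.00167335]), 'tau': array([-1.13170918e-03, -6.25446153e+01,  4.89578792e-02, -3.91614461e+01,
        1.62538775e-02,  9.78143566e-03,  1.90987595e-05]), 'position': array([ 0.2482613 , -0.57314599,  0.23050675]), 'ee_rot': array([ 0.38837118,  0.59152815, -0.38783956,  0.59062911]), 'ft_force': array([ 0.03032443,  0.80358152, -0.58981631]), 'torque': array([-0.00694383,  0.03915489,  0.00638779]), 'grip_width': 1.0062603103617194}
scene [[380.00155498   0.         284.16686011]
 [  0.         380.00155498 211.7828375 ]
 [  0.           0.           1.        ]] [-0.00983697  0.          0.          0.          0.        ] [[ 0.71518088 -0.69861886  0.02116616 -0.3579488 ]
 [-0.48283504 -0.51572409 -0.70774218  0.35808356]
 [ 0.50535793  0.49594391 -0.70615367  0.58603788]
 [ 0.          0.          0.          1.        ]]
top [[510.68828603   0.         286.99959608]
 [  0.         510.68828603 206.39475568]
 [  0.           0.           1.        ]] [-0.17118872  0.          0.          0.          0.        ] [[-0.0116818  -0.99962711  0.02468154  0.05312609]
 [-0.9833103   0.0070023  -0.18180159  0.56233343]
 [ 0.18156097 -0.02639339 -0.98302543  0.99987701]
 [ 0.          0.          0.          1.        ]]
wrist [[328.96765619   0.         279.25513988]
 [  0.         328.96765619 212.44315802]
 [  0.           0.           1.        ]] [0.02709375 0.         0.         0.         0.        ] [[-1.66808683e-04 -2.68224793e-01  9.63356337e-01 -1.43122664e-01]
 [-6.86096498e-04 -9.63356093e-01 -2.68224844e-01  6.92290807e-02]
 [ 9.99999751e-01 -7.05697642e-04 -2.33319298e-05  4.03230507e-04]
 [ 0.00000000e+00  0.00000000e+00  0.00000000e+00  1.00000000e+00]]
```

View pics/scene0.png

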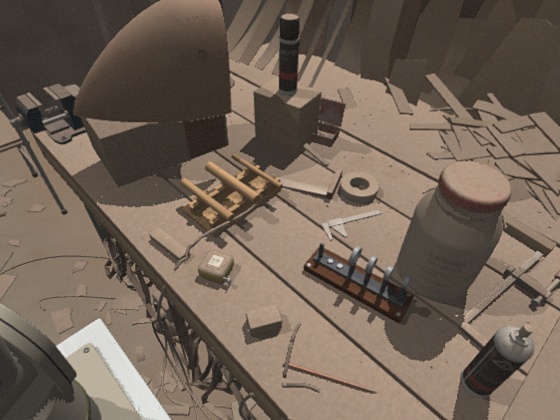

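View pics/top0.png

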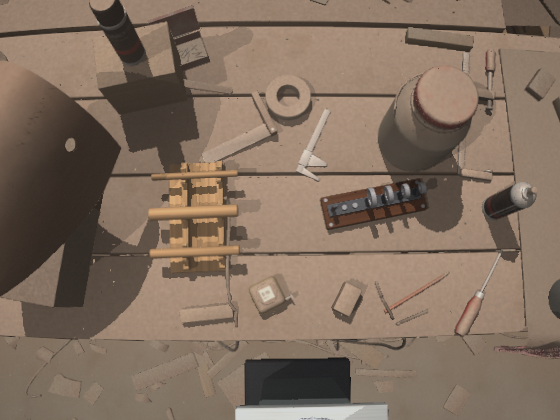

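View pics/wrist0.png

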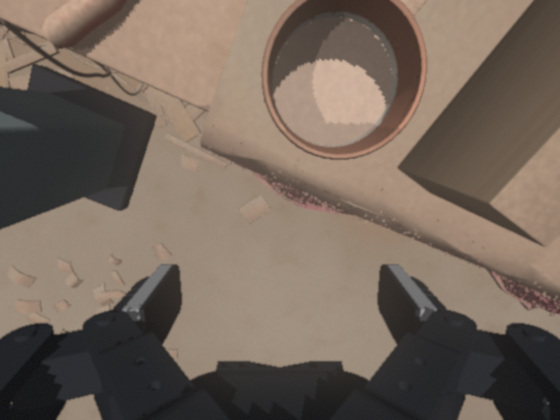

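The scene view shows the rack with three dowels around (230,190) and the gauge around (360,280). In the top view the front dowel is at about (195,252), and the gauge runs from (322,212) to (428,205). A large dome lies to the left of the rack.

```bash
cat > h.py <<'E'
import numpy as np, cv2
def load(n): return dict(np.load(n+".npz"))
def cloud(c):
    h,w=c["range_z"].shape
    u,v=np.meshgrid(np.arange(w),np.arange(h))
    p=cv2.undistortPoints(np.stack([u,v],-1).reshape(-1,1,2).astype(float),c["intrinsics"],c["dist"]).reshape(h,w,2)
    d=np.concatenate([p,np.ones((h,w,1))],-1)*c["range_z"][...,None]
    E=c["extrinsics"]
    return (d-E[:3,3])@E[:3,:3]
def onplane(c,uv,z):
    uv=np.atleast_2d(np.array(uv,float))
    p=cv2.undistortPoints(uv.reshape(-1,1,2),c["intrinsics"],c["dist"]).reshape(-1,2)
    E=c["extrinsics"];R=E[:3,:3];o=-R.T@E[:3,3]
    d=np.c_[p,np.ones(len(p))]@R
    t=(np.asarray(z)-o[2])/d[:,2]
    return o+d*t[:,None]
def proj(c,P):
    E=c["extrinsics"]
    r,_=cv2.Rodrigues(E[:3,:3])
    return cv2.projectPoints(np.atleast_2d(np.array(P,float)).reshape(-1,1,3),r,E[:3,3],c["intrinsics"],c["dist"])[0].reshape(-1,2)
E
python3 - <<'E'
from h import *
c=load("top0");P=cloud(c)
im=c["pixels"][:,:,::-1]
a=cv2.resize(im[140:290,130:260],None,fx=6,fy=6,interpolation=cv2.INTER_CUBIC)[:600,:780]
cv2.imwrite("pics/a.png",cv2.resize(im[145:285,130:262],None,fx=4.2,fy=4.2,interpolation=cv2.INTER_CUBIC))
cv2.imwrite("pics/b.png",cv2.resize(im[165:240,310:440],None,fx=6,fy=6,interpolation=cv2.INTER_CUBIC))
for (u,v) in [(110,150),(90,200),(70,250),(20,200),(140,250),(160,252),(195,252),(230,252),(160,212),(195,176),(440,120),(340,200),(360,290),(150,80),(110,20),(266,290)]:
    print((u,v),P[v,u].round(3))
s=load("scene0"); si=s["pixels"][:,:,::-1]
cv2.imwrite("pics/c.png",cv2.resize(si[230:330,290:425],None,fx=5.5,fy=5.5,interpolation=cv2.INTER_CUBIC))
E
```

```text
(110, 150) [0.642 0.373 0.202]
(90, 200) [0.553 0.412 0.183]
(70, 250) [0.467 0.47  0.121]
(20, 200) [0.526 0.479 0.32 ]
(140, 250) [0.479 0.362 0.004]
(160, 252) [0.468 0.303 0.07 ]
(195, 252) [0.469 0.233 0.067]
(230, 252) [0.468 0.163 0.064]
(160, 212) [0.548 0.304 0.077]
(195, 176) [0.627 0.238 0.058]
(440, 120) [ 0.676 -0.216  0.259]
(340, 200) [ 0.582 -0.067  0.017]
(360, 290) [ 0.39  -0.101  0.032]
(150, 80) [0.807 0.323 0.138]
(110, 20) [0.838 0.353 0.321]
(266, 290) [0.393 0.092 0.033]
```

View pics/a.png

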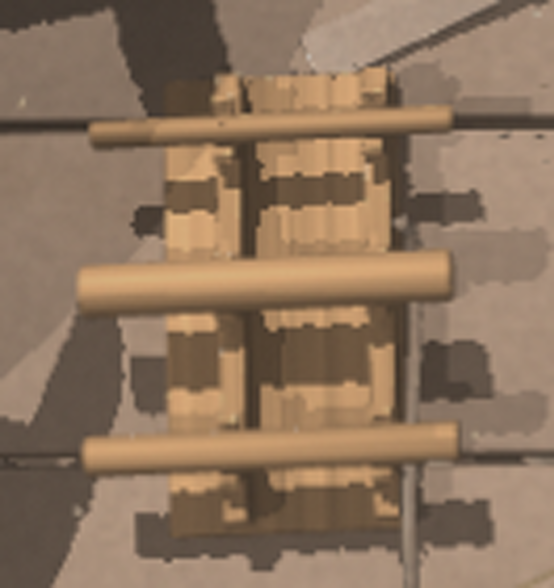

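View pics/b.png

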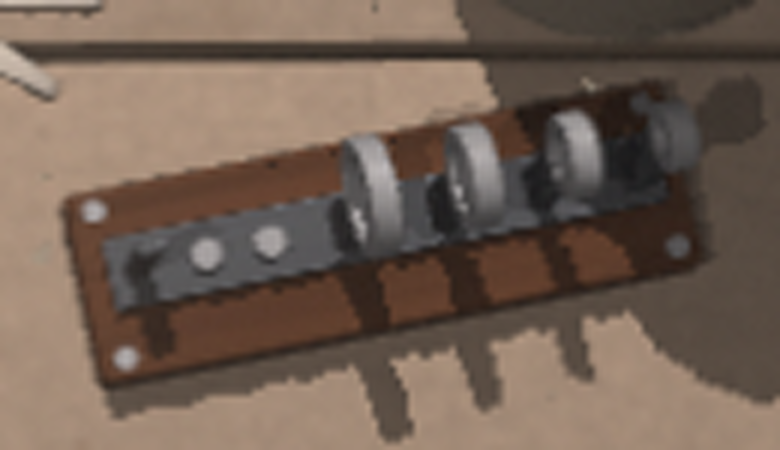

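View pics/c.png

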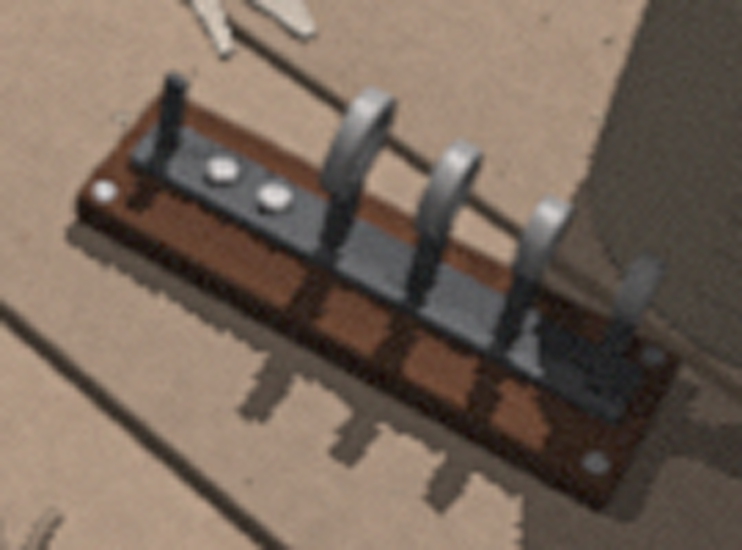

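Run:
```python
from h import *
for nm in ["top0","scene0"]:
    c=load(nm);P=cloud(c);X,Y,Z=P[...,0],P[...,1],P[...,2]
    print(nm)
    # dowels: top ridge
    for lab,x0 in [("front",.468),("mid",.548),("rear",.627)]:
        m=(abs(X-x0)<.022)&(Z>.052)&(Z<.09)&(Y>.10)&(Y<.34)
        Q=P[m]
        ys=Q[:,1]; k=(ys>.27)  # overhang only
        print(lab,m.sum(),"ymin/max",ys.min().round(4),ys.max().round(4),"overhang z95",np.percentile(Q[k,2],90).round(4),"xrange",np.percentile(Q[k,0],[2,98]).round(4),"right z",np.percentile(Q[ys<.17,2],90).round(4),np.percentile(Q[ys<.15,0],[2,98]).round(4))
    # rings
    m=(Z>.06)&(Z<.115)&(X>.5)&(X<.68)&(Y<0.0)&(Y>-.28)
    n,l=cv2.connectedComponents(m.astype(np.uint8))
    for i in range(1,n):
        Q=P[l==i]
        if len(Q)>8: print(i,len(Q),Q.mean(0).round(4),Q.min(0).round(4),Q.max(0).round(4), np.argwhere(l==i).mean(0).round())
    m=(abs(Z-.018)<.008)&(X>.45)&(X<.7)&(Y<.02)&(Y>-.25)
    bgr=c["pixels"].astype(int); m&=(bgr[...,0]>1.5*bgr[...,2])&(bgr[...,0]<140)
    m=cv2.morphologyEx(m.astype(np.uint8),cv2.MORPH_OPEN,np.ones((2,2)))
    cn=max(cv2.findContours(m,cv2.RETR_EXTERNAL,cv2.CHAIN_APPROX_NONE)[0],key=cv2.contourArea)
    W=onplane(c,cn[:,0,:],.018)
    r=cv2.minAreaRect((W[:,:2]*1000).astype(np.float32)); print(r, (cv2.boxPoints(r)).round(1).tolist())
```

```text
top0
front 961 ymin/max 0.1449 0.3275 overhang z95 0.0701 xrange [0.4589 0.4773] right z 0.0701 [0.4645 0.4826]
mid 1198 ymin/max 0.1482 0.3299 overhang z95 0.0768 xrange [0.5342 0.5596] right z 0.0766 [0.5415 0.5647]Traceback (most recent call last):
  File "<stdin>", line 10, in <module>
    return _quantile_unchecked(
        a, q, axis, out, overwrite_input, method, keepdims, weights)
    return _ureduce(a,
                    func=_quantile_ureduce_func,
    ...<5 lines>...
                    overwrite_input=overwrite_input,
                    method=method)
    r = func(a, **kwargs)
    result = _quantile(arr,
                       quantiles=q,
    ...<2 lines>...
                       out=out,
                       weights=wgt)
    slices_having_nans = np.isnan(arr[-1, ...])
                                  ~~~^^^^^^^^^
IndexError: index -1 is out of bounds for axis 0 with size 0
```

Run:
```python
from h import *
for nm in ["top0","scene0"]:
    c=load(nm);P=cloud(c);X,Y,Z=P[...,0],P[...,1],P[...,2]
    print(nm)
    m=(abs(X-.47)<.022)&(Z>.055)&(Z<.09)&(Y>.10)&(Y<.34)
    Q=P[m]; ym=[Q[:,1].min(),Q[:,1].max()]
    pts=[]
    for y in np.arange(.15,.33,.01):
        q=Q[abs(Q[:,1]-y)<.005]
        if len(q): pts.append([y,(q[:,0].min()+q[:,0].max())/2,q[:,2].max()])
    pts=np.array(pts); print("dowel",ym,np.polyfit(pts[:,0]-.235,pts[:,1],1),np.median(pts[:,2]),np.polyfit(pts[:,0]-.235,pts[:,2],1))
    m=(Z>.06)&(Z<.115)&(X>.5)&(X<.68)&(Y<0.04)&(Y>-.28)
    n,l=cv2.connectedComponents(m.astype(np.uint8))
    for i in range(1,n):
        Q=P[l==i]
        if len(Q)>4: print(i,len(Q),Q.mean(0).round(4),Q.min(0).round(4),Q.max(0).round(4), np.argwhere(l==i).mean(0).round())
    m=(abs(Z-.018)<.006)&(X>.45)&(X<.7)&(Y<.04)&(Y>-.25)
    m=cv2.morphologyEx(m.astype(np.uint8),cv2.MORPH_OPEN,np.ones((2,2)))
    cn=np.concatenate(cv2.findContours(m,cv2.RETR_EXTERNAL,cv2.CHAIN_APPROX_NONE)[0])
    W=P[m>0]
    r=cv2.minAreaRect((W[:,:2]*1000).astype(np.float32)); print(r, (cv2.boxPoints(r)).round(1).tolist())
    # screws
```

```text
top0
dowel [np.float64(0.1449306731071481), np.float64(0.32747766314037624)] [-0.03178205  0.46981467] 0.07172562800490118 [-0.00401273  0.07198625]
1 404 [ 0.6566 -0.2107  0.0881] [ 0.644  -0.2797  0.0601] [ 0.6798 -0.1686  0.115 ] [157. 412.]
3 100 [ 0.5942 -0.2272  0.0838] [ 0.5827 -0.2349  0.0602] [ 0.6079 -0.2217  0.0962] [187. 422.]
4 118 [ 0.5874 -0.1909  0.0865] [ 0.5738 -0.1989  0.066 ] [ 0.6033 -0.184   0.0985] [190. 405.]
5 147 [ 0.5804 -0.1567  0.0867] [ 0.5631 -0.1651  0.0619] [ 0.5994 -0.1501  0.1023] [194. 389.]
6 170 [ 0.5734 -0.1212  0.0876] [ 0.5534 -0.1297  0.0619] [ 0.5946 -0.1133  0.1054] [197. 371.]
7 15 [ 0.5599 -0.0477  0.0651] [ 0.5571 -0.0519  0.0603] [ 0.5626 -0.0433  0.0685] [206. 334.]
((543.303466796875, -64.00827026367188), (157.77537536621094, 412.7478332519531), 29.904460906982422) [[372.0, 75.5999984741211], [577.7999877929688, -282.20001220703125], [714.5999755859375, -203.60000610351562], [508.79998779296875, 154.1999969482422]]
scene0
dowel [np.float64(0.14315154345999137), np.float64(0.32489228068513265)] [-0.04577622  0.46905985] 0.0701927985799
[... 156 characters left out ...]
[ 0.5573 -0.0551  0.0606] [ 0.5641 -0.0467  0.0665] [244. 322.]
3 165 [ 0.5697 -0.126   0.0873] [ 0.553  -0.1323  0.062 ] [ 0.5936 -0.1177  0.1045] [255. 355.]
4 136 [ 0.5759 -0.1612  0.0875] [ 0.5628 -0.167   0.0601] [ 0.5975 -0.1534  0.1002] [264. 371.]
5 111 [ 0.5826 -0.1962  0.0861] [ 0.5726 -0.2018  0.0606] [ 0.6013 -0.1876  0.0969] [273. 388.]
6 79 [ 0.5891 -0.2305  0.0844] [ 0.5811 -0.2355  0.0604] [ 0.6043 -0.2246  0.0939] [283. 405.]
((384.927001953125, -186.5679931640625), (561.57763671875, 232.2001495361328), 11.436761856079102) [[86.69999694824219, -128.39999389648438], [132.6999969482422, -356.0], [683.2000122070312, -244.6999969482422], [637.0999755859375, -17.100000381469727]]
```

```bash
cat > go.py <<'E'
# usage: python3 go.py x y z yaw_deg  -> turn & shift in the tool axes; yaw = angle of jaw axis (tool z) vs world x, tool x down
import sys,numpy as np
from scipy.spatial.transform import Rotation as R
from workcell import readout
o=readout.get_obs(); Rt=R.from_quat(o["ee_rot"]); M=Rt.as_matrix()
x,y,z,yaw=map(float,sys.argv[1:5])
a=np.radians(yaw)
zt=np.array([np.cos(a),np.sin(a),0]); xt=np.array([0,0,-1.]); yt=np.cross(zt,xt)
T=R.from_matrix(np.c_[xt,yt,zt])
print("clock",o["clock"],"pos",o["position"].round(4),"tool z yaw",np.degrees(np.arctan2(M[1,2],M[0,2])).round(2),"tool x",M[:,0].round(4),"F",o["ft_force"].round(2),"T",o["torque"].round(3),"grip",round(o["grip_width"],3))
print("joints",o["joint_pos"].round(2))
print("turn",np.degrees((Rt.inv()*T).as_rotvec()).round(2),"shift mm",(1000*M.T@(np.array([x,y,z])-o["position"])).round(1))
E
python3 go.py 0.467 0.305 0.28 2; python3 go.py 0.467 0.305 0.28 182;python3 go.py 0.45 -0.1 0.30 2
```

```text
clock 0.15 pos [ 0.2484 -0.5732  0.2307] tool z yaw -66.57 tool x [-5.e-04  1.e-03 -1.e+00] F [-0.58 -0.04  0.65] T [0.025 0.009 0.015] grip 1.004
joints [ 1.14  0.33 -0.06  1.46  0.02  1.35 -0.09]
turn [-6.857e+01 -6.000e-02 -3.000e-02] shift mm [ -48.5  549.8 -719. ]
clock 0.15 pos [ 0.2484 -0.5732  0.2307] tool z yaw -66.57 tool x [-5.e-04  1.e-03 -1.e+00] F [-0.58 -0.04  0.65] T [0.025 0.009 0.015] grip 1.004
joints [ 1.14  0.33 -0.06  1.46  0.02  1.35 -0.09]
turn [ 1.1143e+02 -4.0000e-02  6.0000e-02] shift mm [ -48.5  549.8 -719. ]
clock 0.15 pos [ 0.2484 -0.5732  0.2307] tool z yaw -66.57 tool x [-5.e-04  1.e-03 -1.e+00] F [-0.58 -0.04  0.65] T [0.025 0.009 0.015] grip 1.004
joints [ 1.14  0.33 -0.06  1.46  0.02  1.35 -0.09]
turn [-6.857e+01 -6.000e-02 -3.000e-02] shift mm [ -68.9  373.2 -354.1]
```

```bash
python3 -m inch '[[[0,0,0],[-45,0,0],0],[[-8,0,0],[-69,40,-40],0],[[-16,0,0],[-69,80,-80],0],[[-24,0,0],[-69,120,-120],0],[[-32,0,0],[-69,160,-160],0],[[-40,0,0],[-69,210,-200],0],[[-48,0,0],[-69,250,-240],0],[[-56,0,0],[-69,290,-280],0],[[-64,0,0],[-69,330,-320],0],[[-68.6,0,0],[-69,373,-354],0]]' 40
python3 go.py 0.467 0.305 0.2 2
```

```text
clock: 1.4
position: [0.4501, -0.0984, 0.3002]
ee_rot: [-0.014, 0.707, 0.014, 0.707]
ft_force: [1.6, -1.4, -0.5]
grip_width: 0.996
clock 1.4 pos [ 0.4501 -0.0984  0.3002] tool z yaw 2.22 tool x [-2.e-04  2.e-04 -1.e+00] F [ 1.59 -1.35 -0.46] T [-0.07  -0.037  0.048] grip 0.996
joints [ 0.7  -0.04 -0.56  1.73 -0.02  1.44  0.18]
turn [ 0.22 -0.01 -0.01] shift mm [100.3 402.4  32.6]
```

```bash
python3 -m inch '[[[0,0,0],[0,50,4],0.25],[[0,0,0],[0,105,9],0.25],[[0,0,0],[0,160,14],0.25],[[0,0,0],[20,215,18],0.25],[[0,0,0],[50,270,23],0.25],[[0,0,0],[80,325,28],0.25],[[0,0,0],[100,375,31],0.25],[[0,0,0],[120,402,33],0.25],[[0,0,0],[120,402,33],0.25]]' 40
python3 go.py 0.467 0.305 0.2 2.2
python3 - <<'E'
from workcell import readout,camera
import cv2,numpy as np
o=readout.get_obs();c=camera("wrist");np.savez("w1.npz",pos=o["position"],q=o["ee_rot"],**c)
cv2.imwrite("pics/w1.png",c["pixels"][:,:,::-1])
E
```

```text
clock: 2.52
position: [0.4657, 0.3064, 0.1785]
ee_rot: [-0.015, 0.708, 0.015, 0.706]
ft_force: [0.2, -0.2, 1.1]
grip_width: 0.75
clock 2.525 pos [0.4657 0.3064 0.1785] tool z yaw 2.45 tool x [-3.7e-03  4.0e-04 -1.0e+00] F [ 0.23 -0.22  1.13] T [-0.03  -0.024 -0.008] grip 0.75
joints [ 0.11  0.36 -0.93  1.67  0.3   1.26 -0.84]
turn [ 0.25 -0.21 -0.03] shift mm [-21.5  -1.5   1.2]
```

View pics/w1.png

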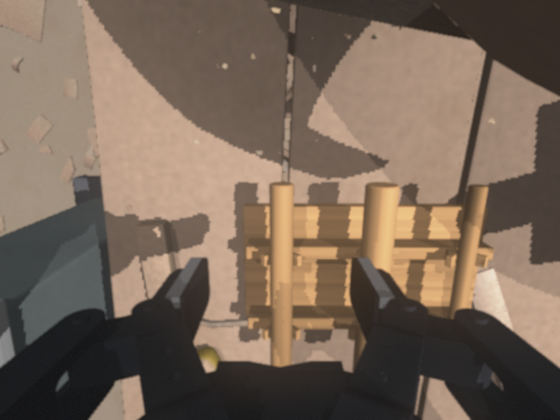

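The wrist view shows the front dowel's left end at about (282,184), centred between the fingers. The mid dowel is at x≈378, clear on the right.

Run:
```python
from h import *
from scipy.spatial.transform import Rotation as R
c=load("w1"); M=np.eye(4);M[:3,:3]=R.from_quat(c["q"]).as_matrix();M[:3,3]=c["pos"]
c["extrinsics"]=np.linalg.inv(M@c["T_tool_cam"])
P=cloud(c);X,Y,Z=P[...,0],P[...,1],P[...,2]
m=(abs(X-.468)<.022)&(Z>.05)&(Z<.085)&(Y>.1)&(Y<.36); m[345:]=0
Q=P[m];print(m.sum(),Q.min(0),Q.max(0))
for y in np.arange(.20,.33,.015):
    q=Q[abs(Q[:,1]-y)<.006]
    if len(q): print(y.round(3),q[:,0].min().round(4),q[:,0].max().round(4),np.percentile(q[:,2],95).round(4),len(q))
```

```text
4160 [0.45261616 0.17740199 0.05002569] [0.48998044 0.32642515 0.07089808]
0.2 0.4635 0.4826 0.0694 250
0.215 0.462 0.4821 0.0693 273
0.23 0.4615 0.4813 0.0693 286
0.245 0.461 0.4805 0.0694 293
0.26 0.4526 0.4878 0.0691 517
0.275 0.4599 0.4796 0.0694 314
0.29 0.4594 0.4791 0.0695 333
0.305 0.4589 0.4782 0.0693 342
0.32 0.4583 0.4775 0.0695 405
```

```bash
python3 go.py 0.4686 0.3065 0.040 2.35; python3 -m inch '[[[0.1,-0.2,0],[30,0,3],0.25],[[0.1,-0.2,0],[70,0,3],0.25],[[0.1,-0.2,0],[110,0,3],0.25],[[0.1,-0.2,0],[130,0,3],0.25],[[0.1,-0.2,0],[138,0,3],0.25],[[0.1,-0.2,0],[138,0,3],0.25]]' 30
python3 go.py 0.4686 0.3065 0.040 2.35
```

```text
clock 2.575 pos [0.4667 0.3051 0.1796] tool z yaw 2.33 tool x [-0.0021  0.     -1.    ] F [-0.29 -1.16  0.26] T [-0.001 -0.038  0.02 ] grip 0.748
joints [ 0.11  0.36 -0.93  1.67  0.3   1.26 -0.84]
turn [-0.02 -0.12 -0.01] shift mm [139.6   1.3   2.2]
clock: 3.32
position: [0.47, 0.3053, 0.0424]
ee_rot: [-0.013, 0.706, 0.014, 0.708]
ft_force: [0.0, -0.1, -0.0]
grip_width: 0.748
clock 3.325 pos [0.47   0.3053 0.0424] tool z yaw 2.21 tool x [ 2.2e-03  6.0e-04 -1.0e+00] F [ 0.03 -0.05 -0.03] T [ 0.009  0.025 -0.009] grip 0.748
joints [ 0.03  0.52 -0.84  1.8   0.45  1.03 -0.95]
turn [-0.14  0.13 -0.03] shift mm [ 2.4  1.3 -1.3]
```

```bash
python3 -m inch '[[[-0.1,0.1,0],[2.5,0.5,-1.3],0.25],[[-0.1,0.1,0],[2.5,0.5,-1.3],0.5],[[-0.1,0.1,0],[2.5,0.5,-1.3],0.7],[[-0.1,0.1,0],[2.5,0.5,-1.3],0.8],[[-0.1,0.1,0],[2.5,0.5,-1.3],0.9],[[-0.1,0.1,0],[2.5,0.5,-1.3],1],[[-0.1,0.1,0],[2.5,0.5,-1.3],1],[[-0.1,0.1,0],[2.5,0.5,-1.3],1]]' 40
python3 go.py 0.4686 0.3065 0.040 2.35
```

```text
clock: 4.32
position: [0.4686, 0.3058, 0.0399]
ee_rot: [-0.014, 0.707, 0.014, 0.707]
ft_force: [-2.2, 0.6, 3.5]
grip_width: 0.207
clock 4.325 pos [0.4686 0.3058 0.0399] tool z yaw 2.31 tool x [ 4.e-04  6.e-04 -1.e+00] F [-2.17  0.6   3.46] T [-0.174  0.41  -0.141] grip 0.207
joints [ 0.03  0.52 -0.84  1.8   0.45  1.02 -0.95]
turn [-0.04  0.02 -0.03] shift mm [-0.1  0.7  0. ]
```

```bash
python3 -m inch '[[[0,0,0],[-10,0,0],1],[[0,0,0],[-25,0,0],1],[[0,0,0],[-50,0,0],1],[[0,0,0],[-80,0,0],1],[[0,0,0],[-80,0,0],1]]' 60
python3 go.py 0.55 0.07 0.12 11.5
python3 - <<'E'
from workcell import readout,camera
import cv2,numpy as np
for n in ["top","scene"]:
    c=camera(n);np.savez(n+"1.npz",**c)
    cv2.imwrite(f"pics/{n}1.png",c["pixels"][:,:,::-1])
E
```

```text
clock: 4.95
position: [0.4699, 0.3068, 0.123]
ee_rot: [-0.013, 0.705, 0.015, 0.709]
ft_force: [-0.7, 0.3, -1.4]
grip_width: 0.199
clock 4.95 pos [0.4699 0.3068 0.123 ] tool z yaw 2.31 tool x [ 0.0047  0.0026 -1.    ] F [-0.72  0.25 -1.41] T [ 0.07  -0.029  0.043] grip 0.199
joints [ 0.08  0.42 -0.9   1.73  0.36  1.16 -0.88]
turn [-9.19  0.29 -0.12] shift mm [   2.8 -239.8   70.5]
```

View pics/scene1.png

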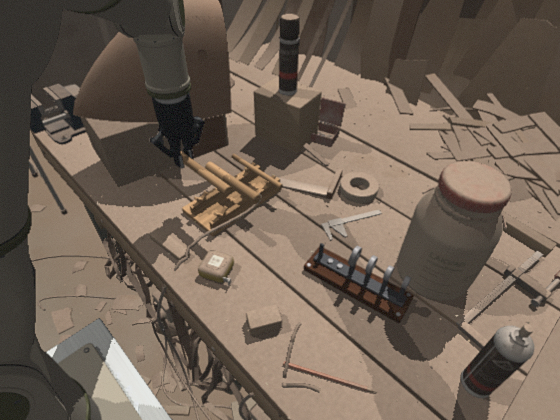

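```bash
python3 go.py 0.5376 0.0629 0.085 11.0
python3 -m inch '[[[0,0,0],[0,-30,5],1],[[0,0,0],[0,-70,15],1],[[-3,0,0],[0,-115,25],1],[[-6,0,0],[0,-160,40],1],[[-8.7,0,0],[0,-200,50],1],[[-8.7,0.3,0],[10,-230,56],1],[[-8.7,0.3,0],[38,-246,58],1],[[-8.7,0.3,0],[38,-246,58],1],[[-8.7,0.3,0],[38,-246,58],1]]' 60
python3 go.py 0.5376 0.0629 0.085 11.0
cat > snap.py <<'E'
import sys
from workcell import readout,camera
import cv2,numpy as np
k=sys.argv[1]
for n in ["top","scene"]:
    c=camera(n);np.savez(n+k+".npz",**c)
    cv2.imwrite(f"pics/{n}{k}.png",c["pixels"][:,:,::-1])
    im=c["pixels"][:,:,::-1]
    s=im[150:250,210:440] if n=="top" else im[190:330,250:425]
    cv2.imwrite(f"pics/{n}{k}z.png",cv2.resize(s,None,fx=3.4,fy=3.4,interpolation=cv2.INTER_CUBIC))
E
python3 snap.py 2
```

```text
clock 5.05 pos [0.4688 0.3056 0.1203] tool z yaw 2.29 tool x [ 1.3e-03  5.0e-04 -1.0e+00] F [ 0.69 -0.   -0.06] T [0.035 0.061 0.015] grip 0.201
joints [ 0.08  0.42 -0.9   1.74  0.36  1.16 -0.88]
turn [-8.71  0.08 -0.02] shift mm [  35.3 -245.3   59. ]
clock: 6.18
position: [0.5365, 0.0634, 0.0827]
ee_rot: [-0.068, 0.705, 0.069, 0.702]
ft_force: [0.2, 0.7, 0.4]
grip_width: 0.2
clock 6.175 pos [0.5365 0.0634 0.0827] tool z yaw 11.07 tool x [-4.e-03  7.e-04 -1.e+00] F [0.18 0.72 0.4 ] T [ 0.033  0.049 -0.015] grip 0.2
joints [ 0.51  0.41 -0.84  1.82  0.35  1.07 -0.27]
turn [ 0.07 -0.22 -0.08] shift mm [-2.3 -0.7  1. ]
```

View pics/scene2z.png

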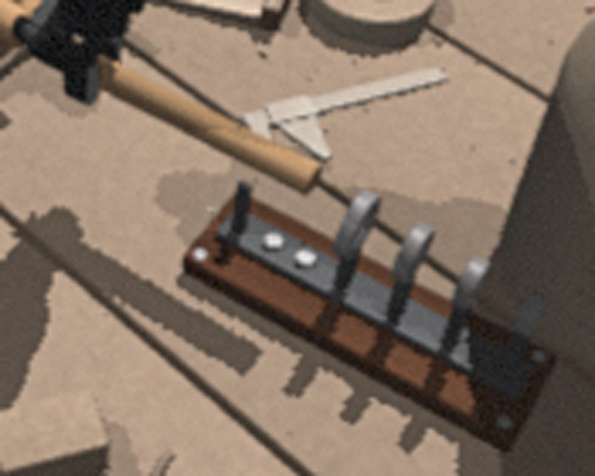

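View pics/top2z.png

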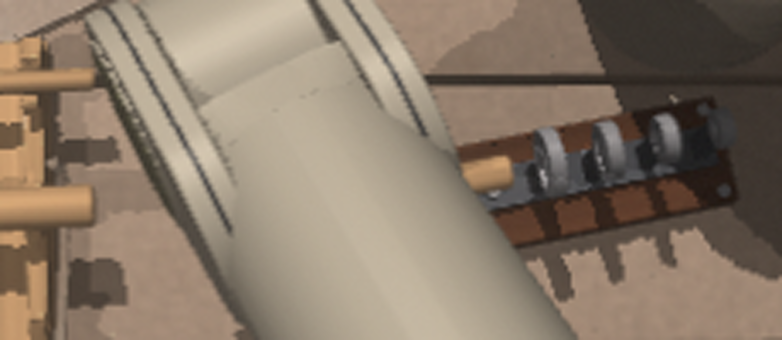

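```bash
cat > fit.py <<'E'
import sys
from h import *
from scipy.optimize import least_squares
k=sys.argv[1]
def line_res(p,Q,R,lvl):
    # axis: x = p0 + p1*(y+.1), z = p2 + p3*(y+.1)
    y=Q[:,1]+.1
    d=np.array([p[1],1,0 if lvl else p[3]]); d/=np.linalg.norm(d)
    v=Q-np.array([p[0],-.1,p[2]])
    return np.linalg.norm(np.cross(v,d),axis=1)-R
for n in ["top","scene"]:
    c=load(n+k);P=cloud(c)
    px=c["pixels"].astype(float)
    ctr=np.array([[.5734,-.122],[.580,-.1585],[.587,-.1935],[.594,-.229]])
    Qs,Rs=[],[]
    grey=(px[...,0]<px[...,2]*1.25)
    for i,(cx,cy) in enumerate(ctr):
        m=(abs(P[...,1]-cy)<.012)&(abs(P[...,0]-cx)<.028)&(P[...,2]>.06)&(P[...,2]<.112)&grey
        Q=P[m];Qs.append(Q);Rs.append(np.full(len(Q),(.0425,.0365,.0305,.0245)[i]/2))
    Q=np.concatenate(Qs);R=np.concatenate(Rs)
    p=np.array([.569,-.195,.081,0])
    for thr in [.006,.004,.003,.0025,.0025,.0025]:
        r=line_res(p,Q,R,True); kk=abs(r)<thr
        s=least_squares(lambda q:line_res(np.r_[q,0],Q[kk],R[kk],True),p[:3],loss="soft_l1",f_scale=.001); p=np.r_[s.x,0]
    pr=p; print(n,"rings x(-.1)=%.4f slope %.4f z %.4f"%tuple(p[:3]),kk.sum(),"rms",np.sqrt((line_res(p,Q[kk],R[kk],True)**2).mean()).round(4))
    ex=[]
    # dowel
    wood=(px[...,0]>px[...,2]*1.45)
    T=P[...,2]
    off=abs(P[...,0]-(pr[0]+pr[1]*(P[...,1]+.1)))
    zmin=float(sys.argv[2]) if len(sys.argv)>2 else .06
    m=(off<.02)&(T>zmin)&(T<.14)&wood&(P[...,1]<.035)&(P[...,1]>-.125)
    Q=P[m]
    if len(Q)<20: print("few",len(Q));continue
    p=np.array([pr[0],pr[1],np.percentile(Q[:,2],95)-.01,0])
    for thr in [.008,.005,.003,.0025]:
        r=line_res(p,Q,.01005,False);kk=abs(r)<thr
        s=least_squares(lambda q:line_res(q,Q[kk],.01005,False),p,loss="soft_l1",f_scale=.001); p=s.x
    Q=Q[kk]
    tip=np.percentile(Q[:,1],1)
    print("   dowel x(-.1)=%.4f slope %.4f z(-.1) %.4f zslope %.4f"%tuple(p),kk.sum(),"rms",np.sqrt((line_res(p,Q,.01005,False)**2).mean()).round(4),"ytip",Q[:,1].min().round(4),tip.round(4))
    for y in [-.1,-.04,.02]:
        print("   y",y,"dowel-ring dx %.1f dz %.1f mm"%(1000*(p[0]+p[1]*(y+.1)-pr[0]-pr[1]*(y+.1)),1000*(p[2]+p[3]*(y+.1)-pr[2])))
E
python3 fit.py 2
```

```text
top rings x(-.1)=0.5704 slope -0.1973 z 0.0804 327 rms 0.0012
   dowel x(-.1)=0.5663 slope -0.1657 z(-.1) 0.1030 zslope -0.0518 117 rms 0.0012 ytip -0.0943 -0.0941
   y -0.1 dowel-ring dx -4.1 dz 22.6 mm
   y -0.04 dowel-ring dx -2.2 dz 19.5 mm
   y 0.02 dowel-ring dx -0.3 dz 16.4 mm
scene rings x(-.1)=0.5705 slope -0.1926 z 0.0805 354 rms 0.001
   dowel x(-.1)=0.5665 slope -0.1784 z(-.1) 0.1029 zslope -0.0088 552 rms 0.0009 ytip -0.0961 -0.0946
   y -0.1 dowel-ring dx -3.9 dz 22.4 mm
   y -0.04 dowel-ring dx -3.1 dz 21.9 mm
   y 0.02 dowel-ring dx -2.2 dz 21.3 mm
```

```bash
python3 go.py 0.5395 0.0632 0.0620 11.7
```

```text
clock 6.275 pos [0.5369 0.0636 0.0832] tool z yaw 11.1 tool x [-2.7e-03  4.0e-04 -1.0e+00] F [-0.54  0.6  -0.8 ] T [ 0.025 -0.009  0.011] grip 0.199
joints [ 0.51  0.41 -0.84  1.81  0.35  1.07 -0.27]
turn [-0.61 -0.15 -0.05] shift mm [21.2 -0.9  2.5]
```

```bash
python3 -m inch '[[[-0.3,0,0.1],[7,0,1],1],[[-0.6,0,0.3],[14,0,2],1],[[-0.6,0,0.3],[21.5,0,2.2],1],[[-0.6,0,0.3],[21.5,0,2.2],1],[[-0.6,0,0.3],[21.5,0,2.2],1]]' 60;python3 snap.py 3; python3 fit.py 3; python3 go.py 0.5391 0.0632 0.0616 11.7
```

```text
clock: 6.9
position: [0.5391, 0.0641, 0.0618]
ee_rot: [-0.07, 0.705, 0.074, 0.702]
ft_force: [-0.5, -0.3, -0.4]
grip_width: 0.206
top rings x(-.1)=0.5704 slope -0.1965 z 0.0802 332 rms 0.0012
   dowel x(-.1)=0.5711 slope -0.2173 z(-.1) 0.0791 zslope 0.0683 98 rms 0.0011 ytip -0.0935 -0.0934
   y -0.1 dowel-ring dx 0.7 dz -1.1 mm
   y -0.04 dowel-ring dx -0.5 dz 3.0 mm
   y 0.02 dowel-ring dx -1.8 dz 7.1 mm
scene rings x(-.1)=0.5705 slope -0.1914 z 0.0803 367 rms 0.001
   dowel x(-.1)=0.5710 slope -0.1925 z(-.1) 0.0809 zslope -0.0050 557 rms 0.001 ytip -0.0955 -0.0946
   y -0.1 dowel-ring dx 0.5 dz 0.6 mm
   y -0.04 dowel-ring dx 0.5 dz 0.3 mm
   y 0.02 dowel-ring dx 0.4 dz 0.0 mm
clock 7.0 pos [0.5392 0.064  0.0619] tool z yaw 11.69 tool x [-0.0034  0.0055 -1.    ] F [0.42 0.17 0.31] T [-0.011  0.036  0.013] grip 0.201
joints [ 0.49  0.45 -0.83  1.83  0.37  1.04 -0.27]
turn [-0.01 -0.13 -0.35] shift mm [ 0.3 -0.8 -0.2]
```

View pics/scene3z.png

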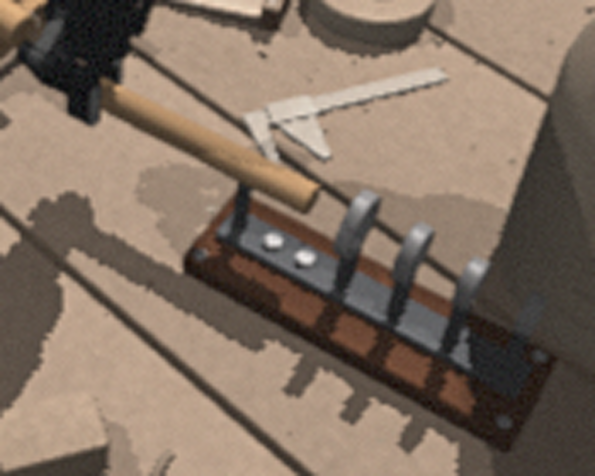

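Both cameras put the dowel axis within about 0.5 mm of the ring axis. Next I feed it through ring 1 and stop short of ring 2.

```bash
python3 -m inch '[[[0,0,0],[0,-6,0],1],[[0,0,0],[0,-12,0],1],[[0,0,0],[-0.1,-18,-0.2],1],[[0,0,0],[-0.1,-24,-0.3],1],[[0,0,0],[-0.2,-30,-0.3],1],[[0,0,0],[-0.2,-36,-0.4],1],[[0,0,0],[-0.2,-42,-0.5],1],[[0,0,0],[-0.3,-48,-0.5],1],[[0,0,0],[-0.3,-52,-0.6],1],[[0,0,0],[-0.3,-52,-0.6],1]]' 60;python3 snap.py 4; python3 fit.py 4; python3 go.py 0.5391 0.0632 0.0616 11.7
```

```text
clock: 8.25
position: [0.5492, 0.0126, 0.0619]
ee_rot: [-0.07, 0.704, 0.074, 0.702]
ft_force: [-0.9, -0.1, 0.2]
grip_width: 0.201
top rings x(-.1)=0.5710 slope -0.1880 z 0.0802 231 rms 0.0012
few 1
scene rings x(-.1)=0.5706 slope -0.1908 z 0.0804 361 rms 0.001
   dowel x(-.1)=0.5710 slope -0.1932 z(-.1) 0.0807 zslope -0.0069 519 rms 0.001 ytip -0.1164 -0.115
   y -0.1 dowel-ring dx 0.4 dz 0.4 mm
   y -0.04 dowel-ring dx 0.2 dz -0.0 mm
   y 0.02 dowel-ring dx 0.1 dz -0.5 mm
clock 8.35 pos [0.5491 0.0132 0.0619] tool z yaw 11.71 tool x [-0.0034  0.0057 -1.    ] F [ 0.25 -0.48 -1.01] T [ 0.045  0.012 -0.02 ] grip 0.199
joints [ 0.57  0.46 -0.81  1.81  0.37  1.04 -0.18]
turn [ 0.01 -0.13 -0.36] shift mm [ 0.6 51.   0.4]
```

View pics/scene4z.png

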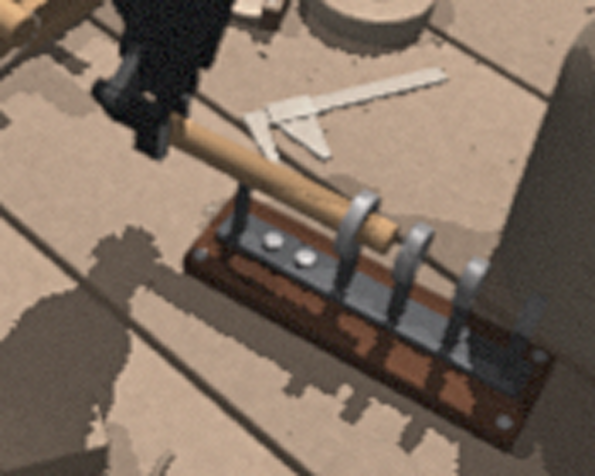

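View pics/top4z.png

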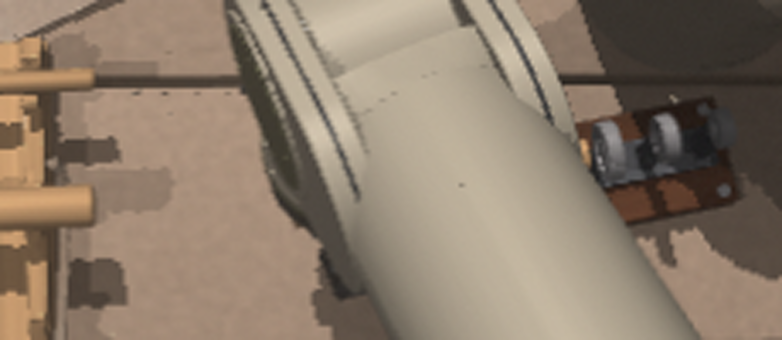

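The dowel is through ring 1 with no contact force. Its tip is at about (400,238) in the enlarged scene view, lined up with ring 2's mouth.

```bash
python3 -m inch '[[[0,0,0],[0,-3,0],1],[[0,0,0],[0,-6,-0.1],1],[[0,0,0],[0,-8,-0.1],1],[[0,0,0],[0,-10,-0.1],1],[[0,0,0],[0,-12,-0.1],1],[[0,0,0],[0,-14,-0.2],1]]' 60; python3 go.py 0.5391 0.0632 0.0616 11.7
```

```text
clock: 9.1
position: [0.5517, -0.0007, 0.0618]
ee_rot: [-0.07, 0.704, 0.074, 0.702]
ft_force: [0.3, 0.9, 0.3]
grip_width: 0.198
clock 9.1 pos [ 0.5517 -0.0007  0.0618] tool z yaw 11.71 tool x [-0.0035  0.0057 -1.    ] F [0.34 0.91 0.29] T [ 0.007 -0.007  0.025] grip 0.198
joints [ 0.59  0.46 -0.8   1.8   0.37  1.04 -0.15]
turn [ 0.01 -0.13 -0.36] shift mm [ 0.6 65.1  0.6]
```

```bash
python3 -m inch '[[[0,0,0],[0,-2,0],1],[[0,0,0],[0,-4,0],1],[[0,0,0],[0,-6,-0.1],1],[[0,0,0],[0,-8,-0.1],1],[[0,0,0],[0,-10,-0.1],1],[[0,0,0],[0,-12,-0.1],1]]' 60; python3 snap.py 5; python3 fit.py 5; python3 go.py 0.5391 0.0632 0.0616 11.7
```

```text
clock: 9.85
position: [0.5541, -0.0126, 0.0618]
ee_rot: [-0.07, 0.704, 0.074, 0.702]
ft_force: [0.8, -0.3, -0.4]
grip_width: 0.203
top rings x(-.1)=0.5718 slope -0.1817 z 0.0803 131 rms 0.0012
few 5
scene rings x(-.1)=0.5709 slope -0.1871 z 0.0805 354 rms 0.001
   dowel x(-.1)=0.5712 slope -0.1862 z(-.1) 0.0805 zslope -0.0096 408 rms 0.001 ytip -0.1162 -0.1153
   y -0.1 dowel-ring dx 0.3 dz 0.1 mm
   y -0.04 dowel-ring dx 0.3 dz -0.5 mm
   y 0.02 dowel-ring dx 0.4 dz -1.1 mm
clock 9.95 pos [ 0.5541 -0.0127  0.0617] tool z yaw 11.69 tool x [-0.0034  0.0057 -1.    ] F [-0.23 -0.31 -0.61] T [0.014 0.021 0.01 ] grip 0.204
joints [ 0.6   0.46 -0.8   1.8   0.37  1.04 -0.13]
turn [-0.01 -0.13 -0.36] shift mm [ 0.6 77.4  0.7]
```

View pics/scene5z.png

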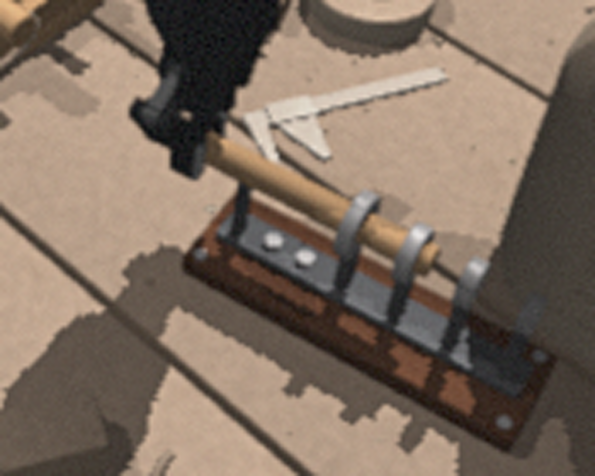

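The tip is through ring 2, at about (432,255), with no force. On to ring 3.

```bash
python3 -m inch '[[[0,0,0],[0,-2,0],1],[[0,0,0],[0,-4,0],1],[[0,0,0],[0,-6,-0.1],1],[[0,0,0],[0,-8,-0.1],1],[[0,0,0],[0,-10,-0.1],1],[[0,0,0],[0,-11,-0.1],1],[[0,0,0],[0,-12,-0.1],1],[[0,0,0],[0,-13,-0.1],1]]' 60; python3 go.py 0.5391 0.0632 0.0616 11.7
python3 -m inch '[[[0,0,0],[0,-0.7,0],1],[[0,0,0],[0,-1.4,0],1],[[0,0,0],[0,-2,0],1]]'; python3 go.py 0.5391 0.0632 0.0616 11.7
```

```text
clock: 10.95
position: [0.5567, -0.0255, 0.0617]
ee_rot: [-0.07, 0.704, 0.074, 0.702]
ft_force: [-0.4, 0.1, -0.2]
grip_width: 0.203
clock 10.95 pos [ 0.5567 -0.0255  0.0617] tool z yaw 11.68 tool x [-0.0034  0.0056 -1.    ] F [-0.4   0.07 -0.25] T [ 0.015 -0.061  0.037] grip 0.203
joints [ 0.62  0.47 -0.79  1.79  0.37  1.05 -0.11]
turn [-0.02 -0.13 -0.36] shift mm [ 0.6 90.5  0.8]
clock: 11.32
position: [0.5571, -0.0275, 0.0617]
ee_rot: [-0.07, 0.704, 0.074, 0.702]
ft_force: [0.1, 0.7, -0.3]
grip_width: 0.204
clock 11.325 pos [ 0.5571 -0.0275  0.0617] tool z yaw 11.7 tool x [-0.0034  0.0056 -1.    ] F [ 0.12  0.66 -0.33] T [0.041 0.015 0.   ] grip 0.204
joints [ 0.62  0.47 -0.79  1.79  0.37  1.05 -0.1 ]
turn [-0.01 -0.12 -0.36] shift mm [ 0.6 92.4  0.7]
```

```bash
for i in 1; do python3 -m inch '[[[0,0,0],[0,-0.6,0],1],[[0,0,0],[0,-1.2,0],1],[[0,0,0],[0,-1.2,0],1]]'; done; python3 snap.py 6;python3 fit.py 6 |tail -4
```

```text
clock: 11.7
position: [0.5573, -0.0287, 0.0617]
ee_rot: [-0.07, 0.704, 0.074, 0.702]
ft_force: [-0.2, -0.2, -0.4]
grip_width: 0.198
   dowel x(-.1)=0.5713 slope -0.1832 z(-.1) 0.0802 zslope -0.0067 344 rms 0.001 ytip -0.1158 -0.1149
   y -0.1 dowel-ring dx 0.9 dz -0.1 mm
   y -0.04 dowel-ring dx 1.4 dz -0.5 mm
   y 0.02 dowel-ring dx 1.9 dz -0.9 mm
```

View pics/scene6z.png

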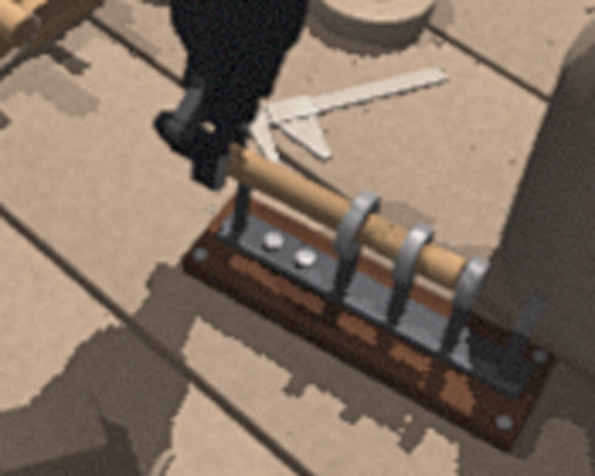

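The tip is now at ring 3's mouth, at about (462,262), with no contact force yet. I'll creep forward.

```bash
python3 -m inch '[[[0,0,0],[0,-0.5,0],1],[[0,0,0],[0,-1,0],1],[[0,0,0],[0,-1,0],1]]'; python3 -m inch '[[[0,0,0],[0,-0.5,0],1],[[0,0,0],[0,-1,0],1],[[0,0,0],[0,-1,0],1]]'
```

```text
clock: 12.18
position: [0.5576, -0.0297, 0.0616]
ee_rot: [-0.07, 0.704, 0.074, 0.702]
ft_force: [0.1, 0.2, -0.3]
grip_width: 0.202
clock: 12.55
position: [0.5577, -0.0307, 0.0616]
ee_rot: [-0.07, 0.704, 0.074, 0.702]
ft_force: [0.4, 0.5, -0.5]
grip_width: 0.199
```

```bash
python3 -m inch '[[[0,0,0],[0,-0.5,0],1],[[0,0,0],[0,-1,0],1],[[0,0,0],[0,-1,0],1]]'; python3 -m inch '[[[0,0,0],[0,-0.5,0],1],[[0,0,0],[0,-1,0],1],[[0,0,0],[0,-1,0],1]]'
```

```text
clock: 12.92
position: [0.5578, -0.031, 0.0616]
ee_rot: [-0.07, 0.705, 0.075, 0.702]
ft_force: [-1.5, 4.0, -0.8]
grip_width: 0.205
clock: 13.3
position: [0.5577, -0.0311, 0.0615]
ee_rot: [-0.07, 0.705, 0.075, 0.702]
ft_force: [-1.8, 5.6, -0.4]
grip_width: 0.202
```

It stopped at ring 3 with about 5.6 N axial. I'll ease it slightly sideways and up and down to rule out a mere catch.

```bash
python3 -m inch '[[[0,0,0],[0.8,-1,0],1],[[0,0,0],[0.8,-1,0],1],[[0,0,0],[-0.8,-1,0],1],[[0,0,0],[-0.8,-1,0],1],[[0,0,0],[0,-1,0.8],1],[[0,0,0],[0,-1,0.8],1],[[0,0,0],[0,-1,-0.8],1],[[0,0,0],[0,-1,-0.8],1],[[0,0,0],[0,-1,0],1],[[0,0,0],[0,-1,0],1]]'; python3 go.py 0.5577 -0.0311 0.0615 11.7; python3 snap.py 7
```

```text
clock: 14.55
position: [0.5578, -0.0311, 0.0615]
ee_rot: [-0.07, 0.705, 0.076, 0.702]
ft_force: [-1.1, 6.0, -0.4]
grip_width: 0.2
clock 14.55 pos [ 0.5578 -0.0311  0.0615] tool z yaw 11.8 tool x [-0.0045  0.0084 -1.    ] F [-1.08  6.   -0.35] T [ 1.213  0.378 -0.054] grip 0.2
joints [ 0.63  0.47 -0.79  1.78  0.37  1.05 -0.09]
turn [ 0.1  -0.16 -0.52] shift mm [-0.   0.  -0.1]
```

View pics/scene7z.png

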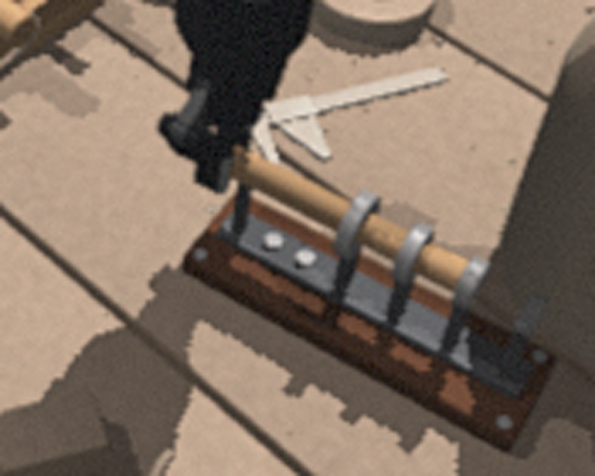

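View pics/top7z.png

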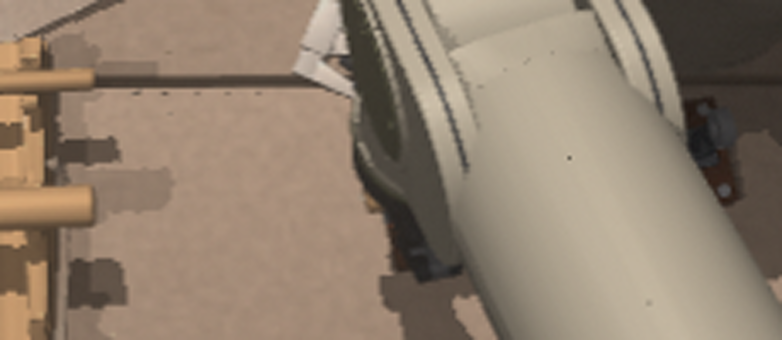

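```bash
python3 -m inch '[[[0,0,-0.4],[1.1,-0.9,0],1],[[0,0,-0.8],[2.3,-1,0],1],[[0,0,-1.2],[3.4,-1.1,0],1],[[0,0,-1.5],[4.2,-1.2,0],1],[[0,0,-1.5],[4.2,-1.2,0],1]]'; python3 go.py 0.5577 -0.0311 0.0615 11.7
```

```text
clock: 15.28
position: [0.5578, -0.0315, 0.0572]
ee_rot: [-0.079, 0.704, 0.067, 0.703]
ft_force: [-1.6, 6.0, -0.6]
grip_width: 0.2
clock 15.275 pos [ 0.5578 -0.0315  0.0572] tool z yaw 11.84 tool x [ 5.000e-04 -1.660e-02 -9.999e-01] F [-1.59  6.   -0.6 ] T [ 1.107  0.415 -0.161] grip 0.2
joints [ 0.61  0.47 -0.78  1.79  0.4   1.04 -0.12]
turn [ 0.14 -0.17  0.94] shift mm [-4.4  0.4 -0. ]
```

```bash
python3 -m inch '[[[0,0,-0.2],[0.4,-0.9,0],1],[[0,0,-0.3],[0.7,-0.6,0],1],[[0,0,-0.3],[0.7,-0.5,0],1]]'; python3 go.py 0.5577 -0.0311 0.0615 11.7
```

```text
clock: 15.65
position: [0.5579, -0.0316, 0.0566]
ee_rot: [-0.081, 0.704, 0.065, 0.703]
ft_force: [-2.0, 4.8, 2.8]
grip_width: 0.202
clock 15.65 pos [ 0.5579 -0.0316  0.0566] tool z yaw 11.85 tool x [ 0.0015 -0.0213 -0.9998] F [-2.03  4.79  2.77] T [ 0.906  0.49  -0.165] grip 0.202
joints [ 0.6   0.47 -0.78  1.79  0.4   1.04 -0.12]
turn [ 0.15 -0.17  1.21] shift mm [-4.9  0.4 -0.1]
```

The upward force of 2.8 N shows the tail is now resting on the post. I'll open the gripper slowly while holding a light push.

```bash
python3 -m inch '[[[0,0,0],[0,-0.3,0],1],[[0,0,0],[0,-0.3,0],0.78],[[0,0,0],[0,-0.3,0],0.74],[[0,0,0],[0,-0.3,0],0.7],[[0,0,0],[0,-0.3,0],0.65],[[0,0,0],[0,-0.3,0],0.6],[[0,0,0],[0,-0.3,0],0.55],[[0,0,0],[0,-0.3,0],0.5],[[0,0,0],[0,-0.3,0],0.45],[[0,0,0],[0,-0.3,0],0.45]]' 25; python3 go.py 0.5577 -0.0311 0.0615 11.7;python3 snap.py 8
```

```text
clock: 16.9
position: [0.5579, -0.0319, 0.0567]
ee_rot: [-0.081, 0.704, 0.065, 0.703]
ft_force: [-0.2, -0.3, -0.3]
grip_width: 0.546
clock 16.9 pos [ 0.5579 -0.0319  0.0567] tool z yaw 11.86 tool x [ 0.0015 -0.0213 -0.9998] F [-0.16 -0.34 -0.34] T [ 0.03  -0.018 -0.006] grip 0.546
joints [ 0.61  0.47 -0.78  1.79  0.4   1.04 -0.12]
turn [ 0.16 -0.17  1.21] shift mm [-4.9  0.7 -0.1]
```

View pics/scene8z.png

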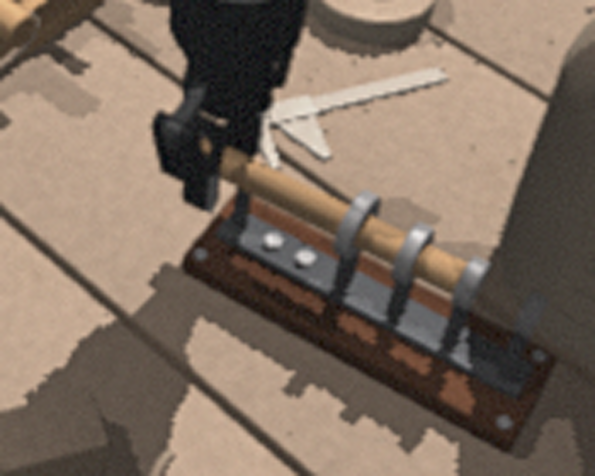

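It is released: fingers clear on both sides, force zero, and the tip still at ring 3 around (465,265). Retreating upward.

```bash
python3 -m inch '[[[0,0,0],[-8,0,0],0.45],[[0,0,0],[-20,0,0],0.45],[[0,0,0],[-40,0,0],0.45],[[0,0,0],[-75,0,0],0.45],[[0,0,0],[-120,0,0],0.45],[[0,0,0],[-150,30,-20],0.45],[[0,0,0],[-160,80,-50],0.45],[[0,0,0],[-160,130,-80],0.45],[[0,0,0],[-160,180,-100],0.45],[[0,0,0],[-160,220,-120],0.45]]'; python3 snap.py 9; python3 fit.py 9; cd pics; python3 -c "
import cv2;a=cv2.imread('top9.png')[160:240,310:440];cv2.imwrite('t9.png',cv2.resize(a,None,fx=6,fy=6,interpolation=2))"
```

```text
clock: 18.25
position: [0.3938, 0.1643, 0.2134]
ee_rot: [-0.082, 0.703, 0.066, 0.704]
ft_force: [1.4, 0.5, 0.4]
grip_width: 0.553
top rings x(-.1)=0.5707 slope -0.1939 z 0.0804 307 rms 0.0011
   dowel x(-.1)=0.5703 slope -0.1890 z(-.1) 0.0771 zslope -0.0332 474 rms 0.0012 ytip -0.121 -0.1183
   y -0.1 dowel-ring dx -0.3 dz -3.3 mm
   y -0.04 dowel-ring dx -0.0 dz -5.3 mm
   y 0.02 dowel-ring dx 0.3 dz -7.3 mm
scene rings x(-.1)=0.5704 slope -0.1940 z 0.0803 354 rms 0.0011
   dowel x(-.1)=0.5702 slope -0.1913 z(-.1) 0.0772 zslope -0.0315 446 rms 0.001 ytip -0.1161 -0.1153
   y -0.1 dowel-ring dx -0.2 dz -3.0 mm
   y -0.04 dowel-ring dx -0.0 dz -4.9 mm
   y 0.02 dowel-ring dx 0.1 dz -6.8 mm
```

View pics/scene9z.png

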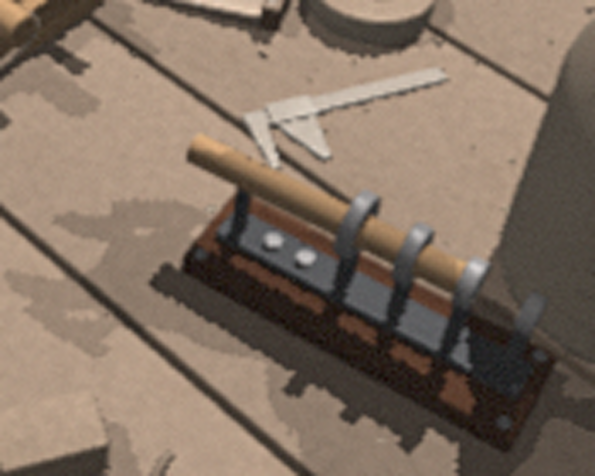

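View pics/t9.png

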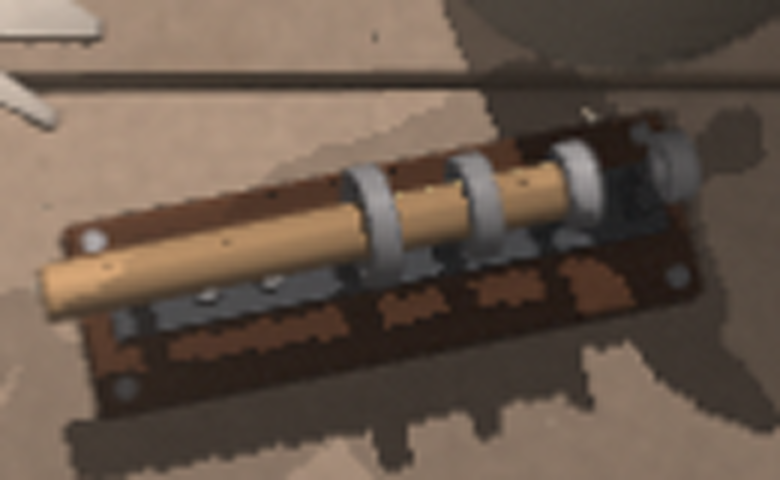

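View pics/top9.png

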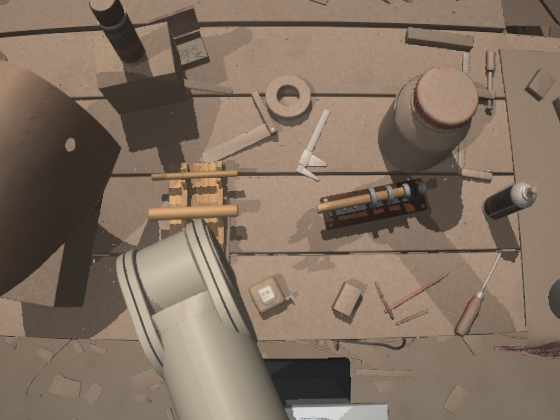

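Run:
```python
from h import *
for n in ["top","scene"]:
    c=load(n+"9");P=cloud(c);px=c["pixels"].astype(float)
    u=np.array([.1905,-.9817]); s=(P[...,:2]-[.5705,-.1])@u; t=(P[...,:2]-[.5705,-.1])@np.array([u[1],-u[0]])
    wood=(px[...,0]>px[...,2]*1.45)&(abs(t)<.012)&(P[...,2]>.066)&(P[...,2]<.1)&(s<.11)&(s>-.12)
    print(n,"dowel s",s[wood].min().round(4),s[wood].max().round(4))
    g=(px[...,0]<px[...,2]*1.25)&(P[...,2]>.07)&(P[...,2]<.11)&(abs(t)<.022)&(s>-.02)&(s<.16)
    hst=np.histogram(s[g],bins=np.arange(.0,.15,.003)); print([(round(b,3),int(v)) for b,v in zip(hst[1],hst[0]) if v])
```

```text
top dowel s -0.0914 0.0945
[(np.float64(0.003), 1), (np.float64(0.015), 19), (np.float64(0.018), 43), (np.float64(0.021), 31), (np.float64(0.024), 30), (np.float64(0.027), 4), (np.float64(0.033), 1), (np.float64(0.051), 6), (np.float64(0.054), 47), (np.float64(0.057), 23), (np.float64(0.06), 29), (np.float64(0.063), 3), (np.float64(0.069), 1), (np.float64(0.087), 20), (np.float64(0.09), 23), (np.float64(0.093), 19), (np.float64(0.096), 22), (np.float64(0.099), 1), (np.float64(0.123), 7), (np.float64(0.126), 40), (np.float64(0.129), 18), (np.float64(0.132), 15), (np.float64(0.135), 9)]
scene dowel s -0.0897 0.0892
[(np.float64(0.015), 1), (np.float64(0.018), 16), (np.float64(0.021), 34), (np.float64(0.024), 34), (np.float64(0.027), 35), (np.float64(0.054), 18), (np.float64(0.057), 29), (np.float64(0.06), 31), (np.float64(0.063), 27), (np.float64(0.087), 1), (np.float64(0.09), 18), (np.float64(0.093), 24), (np.float64(0.096), 26), (np.float64(0.099), 33), (np.float64(0.126), 15), (np.float64(0.129), 23), (np.float64(0.132), 21), (np.float64(0.135), 9)]
```

```bash
python3 -c "
from workcell import manip,readout
o=readout.get_obs();print(o['clock'],o['ft_force'])
print(manip.hand_in())"
```

```text
18.35 [-0.01355977 -0.35911568  0.09883883]
the job is handed in; nothing more can be done
None
```

The front dowel passed through the 28.5 mm and 22.5 mm rings and was stopped by the third ring (16.5 mm). That makes it about 20.1 mm thick; the wrist camera independently read about 19.7 mm across.

- **Stop:** it stopped under a push of about 6 N along the axis. Easing it about 0.8 mm each way, sideways and up and down, did not let it in. I then lowered the tail onto its post, opened the gripper and backed away.
- **Last checks:** the pictures show the dowel lying through rings 1 and 2, with its tail on the post and its end at ring 3's mouth. The other two dowels are still in the rack, and the robot is touching nothing. I handed in at 18.4 s.
- **Limits:** the cameras resolve only about 1–2 mm, so they cannot rule out a smaller gap at the ring. The gripper opening suggested about 17 mm, lower than the camera's value; I went with the camera and the ring result.

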